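# Set the flip tags on the inspection staging board

## Robot

A 6-joint arm with a two-finger parallel gripper is mounted at the origin on the work surface. World frame = base frame: x ahead of the robot, y to its left, z up, the work surface at z = 0. Lengths are in mm, angles in rad, forces in N, time in s.
With the tool pointing down it reaches from about 350 to 975 mm from the base axis. Payload 7.1 kg.
Tool frame: the origin (TCP) lies at the very end of the fingers, on their centre line; the grasp point (between the pads) lies 19 mm behind it (ctrl.pinch_z is the z of the grasp point in the tool frame, in mm); z points along the fingers, y is the direction in which the jaws open and shut (so a half turn about z gives the same grasp; the last joint's range is limited). The gripper opens to 88 mm and grips with 3 to 60 N. Pads are 20 mm wide; open, the fingers measure 115 mm over their backs; the gripper's body (75 mm by 178 mm) begins 61 mm behind the grasp point.
Start: joints at [-1.268, 0.423, 1.63, -0, 1.089, -0.019], TCP at [197.689, -592.894, 222.675] pointing down, gripper open.
Joint ranges: [-3, 3], [-0.9, 2.11], [0.09, 2.58], [-1.31, 4.45], [0.11, 2.69], [-2.54, 2.54]. Speed limits (rad/s): [2.39, 2.39, 3.01, 3.14, 3.14, 3.14].

## Interface

Orientations are given as a rotation vector (axis times angle).
In Python, from workcell import get_obs, optics, ctrl gives the robot as it stands.
- The arm moves only by the shell command python3 -m jog 'ROWS'. ROWS is a JSON object of lists of equal length, an entry for each row: "delta_rot": the turn, a rotation vector about the tool's x, y, z in rad, a list of three; "translation": the shift along the tool's x, y, z in mm, a list of three; "hand": the opening, from -1 (shut) to 1 (fully open). In form: {"delta_rot": [[rx, ry, rz], ...], "translation": [[x, y, z], ...], "hand": [hand, ...]}. A call has 1 to 5 rows; each row is the pose to reach, as a shift and turn from the pose commanded when the call began, along the tool's axes at that moment; what a row does not reach only later rows make up. A row lasts 1/10 s, in which the tool goes at most 50 mm and 8.59 degrees, less where a joint would pass 70% of its speed; a pose out of reach is approached as far as the arm can. A call with a gripper value outside its range is refused whole. The fingers move at their own pace and stop on an object; the grip force is fixed at half the most. Time passes only in rows, so rows that repeat a pose let the fingers close. It gives the time, the measured TCP pose, the force and the opening at its end, in the units of the state.
- get_obs(): the state, without advancing time (a new reading comes with each control period).
- optics.get_image(name): name is "side" or "top"; returns the picture (400x640x3 uint8, red, green, blue); there is no depth.
- optics.calibration(name): a dict with "intrinsics" (3x3 intrinsics, pixels), "cam_to_world" (4x4, takes a point from camera to world coordinates). Camera axes: x right, y up, looking along -z (the intrinsics and any distortion apply to the point x, -y, -z); pixel columns grow to the right and rows downward; lengths in mm; the calibration is good to about 2 mm. A picture is of the moment at which its call begins. calibration takes no time and is no camera call.
- ctrl.close_job(): hands the job in, once; it reports no verdict.
The state is a dict: "t": time; "qpos": joint angles; "qvel": joint speeds; "joint_torque": joint torques, N m; "ee_pos": TCP position; "orientation": TCP orientation; "ft_force": force on the tool from outside, world axes, zero at the start; "moment": the same for the moment, N m; "width": finger opening in mm.
Only numpy, scipy, OpenCV 4.12 (cv2) and the standard library are available. Lean on these libraries where they do the work, as an engineer would, in place of code of your own. Each camera call takes 0.05 s, during which the arm holds its last target. There are 200 camera calls.

## Task

Set the flip tags on the staging board so that only the full trays, those with a block in all three pockets, show green, and the trays with an empty pocket show orange; each tag stands for the tray right behind it, on the far side from the robot. Push a wrong tag gently over to its other side with a fingertip, without gripping it, and leave the tags that are already right as they are. Do not lift or shift the blocks or anything else.

Things in the scene. Friction and masses are not known exactly. Their poses are not given: they have to be found in the camera images.
- stand_1: flip-tag stand of joint tag_1, fixed aluminium V cradle on the pale grey staging board (10 mm thick). Origin on the board's top under its centre, x away from the robot, y left, z up. Hinge wire along x, 14 mm above the origin; flanks' upper edges 33 mm above it, 22 mm either side in y. Four alike in a row 135 mm apart in y, same heading; places differ from run to run. Its tray is about 130 mm off along +x, the nearest one
- tag_1 (a joint): tag of stand_1: plate 50 mm wide (x), 60 mm from wire to free edge, 5 mm thick, about 25 g. 0 = leaning 40 degrees from upright toward the stand's +y, resting on that flank, green face up; 1.396 = leaning 40 degrees to -y, resting on the other flank, orange face up; 0.698 upright. At rest its free edge is 60 mm above the stand's origin and 39 mm to the side, its outer 32 mm clear of the flank
- stand_2: flip-tag stand of joint tag_2, like stand_1; foot 58 (x) x 46 (y) x 4 mm; its tag speaks for the nearest tray
- tag_2 (a joint): tag of stand_2: as tag_1. It swings freely and falls to the side of upright it leans to; a sideways push of about 1 N near the free edge, from the side it leans to, carries it over
- stand_3: flip-tag stand of joint tag_3, like stand_1; its tag speaks for the nearest tray
- tag_3 (a joint): tag of stand_3: as tag_1 and tag_2
- stand_4: flip-tag stand of joint tag_4, like stand_1; its tag speaks for the nearest tray
- tag_4 (a joint): tag of stand_4: as tag_1 and tag_2
- tray_a: dark part tray 102 (x) x 108 (y) x 24 mm with three long pockets side by side along y, holding 3 blocks: full. Fixed on the board, same heading as the stands; origin under its centre. Which place it is in differs from run to run.
- tray_b: dark part tray 102 (x) x 108 (y) x 24 mm with three long pockets side by side along y, holding 3 blocks: full. Fixed on the board, same heading as the stands; origin under its centre. Which place it is in differs from run to run.
- tray_c: dark part tray 102 (x) x 108 (y) x 24 mm with three long pockets side by side along y, holding 2 blocks, middle pocket empty: not full. Fixed on the board, same heading as the stands; origin under its centre. Which place it is in differs from run to run.
- tray_d: dark part tray 102 (x) x 108 (y) x 24 mm with three long pockets side by side along y, empty, no blocks: not full. Fixed on the board, same heading as the stands; origin under its centre. Which place it is in differs from run to run.
- block_a1: loose drilled aluminium block 80 x 24 x 30 mm, 150 g, in a pocket of tray_a, its top 33 mm above the board; origin under its centre, long axis x
- block_a2: loose drilled aluminium block 80 x 24 x 30 mm, 150 g, in a pocket of tray_a, its top 33 mm above the board; origin under its centre, long axis x
- block_a3: loose drilled aluminium block 80 x 24 x 30 mm, 150 g, in a pocket of tray_a, its top 33 mm above the board; origin under its centre, long axis x
- block_b1: loose drilled aluminium block 80 x 24 x 30 mm, 150 g, in a pocket of tray_b, its top 33 mm above the board; origin under its centre, long axis x
- block_b2: loose drilled aluminium block 80 x 24 x 30 mm, 150 g, in a pocket of tray_b, its top 33 mm above the board; origin under its centre, long axis x
- block_b3: loose drilled aluminium block 80 x 24 x 30 mm, 150 g, in a pocket of tray_b, its top 33 mm above the board; origin under its centre, long axis x
- block_c1: loose drilled aluminium block 80 x 24 x 30 mm, 150 g, in a pocket of tray_c, its top 33 mm above the board; origin under its centre, long axis x
- block_c3: loose drilled aluminium block 80 x 24 x 30 mm, 150 g, in a pocket of tray_c, its top 33 mm above the board; origin under its centre, long axis x
- loupe: loose black eye loupe 38 mm across, 32 mm tall, standing on the board in front of the tags; origin under its centre
- tweezers: loose steel tweezers 122 mm long, 6 mm high, lying across the front of the board; origin under the middle, x along them
- spare_block: loose drilled aluminium block 60 x 45 x 20 mm on the bench; origin under its centre
- solvent: loose white bottle with blue cap, 56 mm across, 130 mm tall, standing on the bench; origin under its centre

How it is judged:
By the outcome, as a careful person would: the job done as asked, in the order asked, and still so for the second after the job is handed in, with the robot touching nothing.
It also fails if it takes over 51 s, if anything falls off the work surface, if the arm or the gripper's body presses on something with over 40 N, if the wrist force passes 120 N, or if a joint passes its speed limit or range.

## Working session

There is one attempt and no reset: what is moved stays moved. The work goes in short steps, Python scripts to look and compute and a shell command to move; the robot and the scene stay as the last step left them, time stands still between calls to the robot, and variables do not carry over. Pictures are saved under pics/ and viewed, about 8 in all and at most 12, crops included, and the job is handed in when it is done.

```bash
mkdir -p pics; python3 - <<'E'
from workcell import get_obs, optics, ctrl
import cv2,numpy as np
for n in("top","side"):
    im=optics.get_image(n); cv2.imwrite(f"pics/{n}0.png",im[:,:,::-1])
    c=optics.calibration(n); print(n,np.round(c["intrinsics"],1).tolist(),np.round(c["cam_to_world"],3).tolist(),[k for k in c])
print(get_obs())
E
```

```text
top [[411.0, 0.0, 314.0], [0.0, 411.0, 203.4], [0.0, 0.0, 1.0]] [[0.018, 0.983, -0.185, 254.62], [-1.0, 0.021, 0.012, 94.862], [0.015, 0.185, 0.983, 1121.047], [0.0, 0.0, 0.0, 1.0]] ['intrinsics', 'cam_to_world']
side [[423.7, 0.0, 325.5], [0.0, 423.7, 198.0], [0.0, 0.0, 1.0]] [[0.944, 0.19, -0.271, 113.287], [-0.33, 0.577, -0.747, -810.98], [0.015, 0.794, 0.608, 799.757], [0.0, 0.0, 0.0, 1.0]] ['intrinsics', 'cam_to_world']
{'t': 0.1, 'qpos': array([-1.26800487e+00,  4.23763410e-01,  1.63056961e+00, -8.32590220e-06,
        1.08858267e+00, -1.90091804e-02]), 'qvel': array([-1.26757407e-03, -9.09362843e-04, -1.70810066e-03,  4.41640782e-04,
       -6.02291224e-04,  9.67260663e-06]), 'joint_torque': array([ 1.95108032e-04, -5.45609057e+01, -2.74325395e+01,  6.44625351e-02,
        1.88079744e-02, -1.75389005e-05]), 'ee_pos': array([ 197.54728829, -592.45846408,  221.99732737]), 'orientation': array([-3.09972132e+00, -5.03101335e-01,  3.05232532e-04]), 'ft_force': array([ 0.12027486, -0.10286068,  0.08100822]), 'moment': array([-0.0184218 ,  0.02190401, -0.02336334]), 'width': 87.99354053320806}
```

View pics/top0.png

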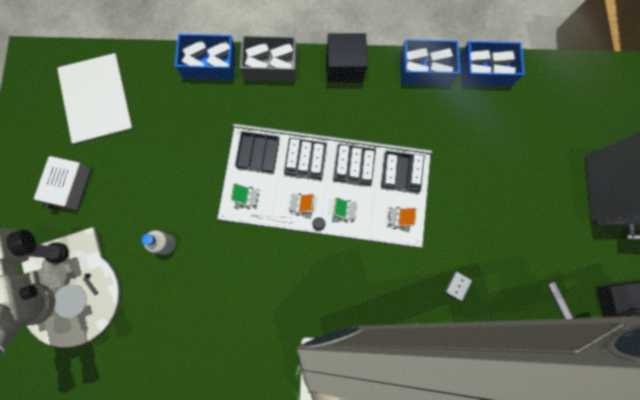

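View pics/side0.png

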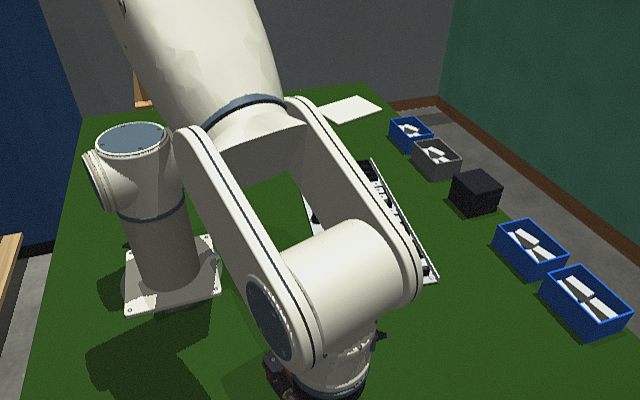

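The top view shows trays left to right: empty (257,152), full (305,158), full (355,163), one with a gap (403,170). The tags are green (241,195), orange (306,203), green (343,209) and orange (407,217). The side view is blocked by the arm. Next I'll zoom in and measure.

```bash
cat > h.py <<'E'
import numpy as np,cv2
from workcell import get_obs, optics, ctrl
def cast(n,uv,z):
    c=optics.calibration(n);K=c["intrinsics"];T=np.array(c["cam_to_world"])
    d=np.linalg.inv(K)@np.array([uv[0],uv[1],1.]); d=T[:3,:3]@(d*[1,-1,-1]); o=T[:3,3]
    return o+d*(z-o[2])/d[2]
def proj(n,p):
    c=optics.calibration(n);K=np.array(c["intrinsics"]);T=np.array(c["cam_to_world"])
    q=T[:3,:3].T@(np.array(p)-T[:3,3]); q=K@(q*[1,-1,-1]); return q[:2]/q[2]
def tags(im):
    h=cv2.cvtColor(im,cv2.COLOR_RGB2HSV); out=[]
    h[:, :210]=0; h[:, 440:]=0; h[:120]=0; h[260:]=0
    for nm,lo,hi in(("green",(60,100,95),(85,255,255)),("orange",(5,150,120),(20,255,255))):
        m=cv2.inRange(h,lo,hi)
        for k in cv2.findContours(m,0,1)[0]:
            if cv2.contourArea(k)>60: out.append((nm,k))
    return sorted(out,key=lambda a:a[1][:,0,0].mean())
E
python3 - <<'E'
from h import *
im=cv2.imread("pics/top0.png")[:,:,::-1]
# board corners
h=cv2.cvtColor(im,cv2.COLOR_RGB2HSV)
m=cv2.inRange(h,(0,0,150),(179,60,255)); m[:, :200]=0;m[:,450:]=0;m[:115]=0;m[255:]=0
k=max(cv2.findContours(m,0,1)[0],key=cv2.contourArea); r=cv2.minAreaRect(k)
for p in cv2.boxPoints(r): print("corner",p.round(1),cast("top",p,10).round(0))
for nm,k in tags(im):
    r=cv2.minAreaRect(k); M=cv2.moments(k); c=(M['m10']/M['m00'],M['m01']/M['m00'])
    print(nm,cv2.contourArea(k),np.round(c,1),"mid",cast("top",c,10+37+3).round(1),"bb",r[1])
cv2.imwrite("pics/crop.png",cv2.resize(im[115:255,210:440][:,:,::-1],None,fx=3.4,fy=3.4,interpolation=cv2.INTER_CUBIC))
E
```

```text
corner [217.2 219. ] [415. 344.  10.]
corner [230.3 122.9] [692. 324.  10.]
corner [434.6 150.8] [ 622. -257.   10.]
corner [421.5 246.9] [ 350. -211.   10.]
green 189.5 [239.8 193.4] mid [479.  279.8  50. ] bb (15.109660148620605, 15.384381294250488)
orange 137.5 [305.8 202.6] mid [457.8 104.   50. ] bb (10.791020393371582, 16.248550415039062)
green 135.0 [340.6 207.4] mid [446.9  11.6  50. ] bb (10.357135772705078, 16.27549934387207)
orange 194.0 [406.9 216.4] mid [ 426.2 -164.2   50. ] bb (15.0, 14.0)
```

View pics/crop.png

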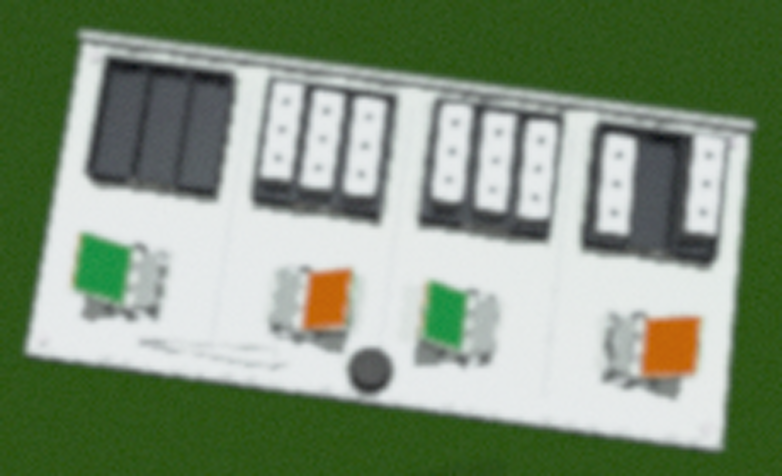

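The crop settles which tags are wrong. The leftmost tray is empty but its tag is green, and the second tray is full but its tag is orange. The third is full with a green tag, and the fourth has an empty middle pocket with an orange tag, so both are right. The loupe at (319,224) and the tweezers lie in front of the stands, clear of the push paths.

From the tag rays, the stand +y axis is (0.119, 0.993), stand 1 is at about (477,260) and stand 2 at about (460,124). I'll swing in with closed fingers and turn the tool to match the stands.

```bash
cat >> h.py <<'E'
from scipy.spatial.transform import Rotation as R
def need(x,y,z,yaw=-0.119):
    o=get_obs(); r=R.from_rotvec(o["orientation"])
    g=R.from_matrix(np.array([[np.cos(yaw),np.sin(yaw),0],[np.sin(yaw),-np.cos(yaw),0],[0,0,-1]]))
    t=r.inv().apply(np.array([x,y,z])-o["ee_pos"])
    print("t",round(o["t"],2),"p",o["ee_pos"].round(1),"f",o["ft_force"].round(1),"need",t.round(1),"rot",(r.inv()*g).as_rotvec().round(3))
E
python3 -m jog '{"delta_rot":[[0,0,0.15],[0,0,0.3],[0,0,0.44],[0,0,0.44],[0,0,0.44]],"translation":[[41,-28,0],[82,-56,0],[124,-85,0],[165,-113,0],[206,-141,0]],"hand":[-1,-1,-1,-1,-1]}'
python3 -c "
from h import *
need(420,-250,200)
need(452.3,57.3,200)"
```

```text
t: 0.6
ee_pos: [348.1, -393.6, 222.5]
orientation: [-3.136, 0.187, 0.0]
ft_force: [1.2, 0.0, 0.6]
width: 51.2
t 0.6 p [ 348.1 -393.6  222.5] f [1.2 0.  0.6] need [  54.4 -151.1   22.5] rot [-0.  0.  0.]
t 0.6 p [ 348.1 -393.6  222.5] f [1.2 0.  0.6] need [  50.  -460.    22.6] rot [-0.  0.  0.]
```

```bash
python3 -m jog '{"delta_rot":[[0,0,0],[0,0,0],[0,0,0],[0,0,0],[0,0,0]],"translation":[[12,-48,0],[24,-96,0],[36,-144,0],[48,-192,0],[50,-240,0]],"hand":[-1,-1,-1,-1,-1]}'
python3 -m jog '{"delta_rot":[[0,0,0],[0,0,0],[0,0,0],[0,0,0],[0,0,0]],"translation":[[0,-49,0],[0,-98,0],[0,-147,0],[0,-196,0],[0,-220,0]],"hand":[-1,-1,-1,-1,-1]}'
python3 -m jog '{"delta_rot":[[0,0,0],[0,0,0]],"translation":[[0,0,0],[0,0,0]],"hand":[-1,-1]}'
python3 -c "
from h import *
need(452.3,57.3,110)
im=optics.get_image('side'); cv2.imwrite('pics/side1.png',im[:,:,::-1])"
```

```text
t: 1.1
ee_pos: [426.4, -161.1, 222.7]
orientation: [3.136, -0.185, 0.001]
ft_force: [0.1, -0.2, -0.8]
width: 11.1
t: 1.6
ee_pos: [451.2, 58.6, 222.6]
orientation: [-3.136, 0.182, 0.0]
ft_force: [0.4, -1.1, 0.2]
width: 0.4
t: 1.8
ee_pos: [451.0, 55.5, 222.4]
orientation: [3.136, -0.183, -0.001]
ft_force: [0.4, 0.2, 0.1]
width: 0.6
t 1.8 p [451.   55.5 222.4] f [0.4 0.2 0.1] need [  1.2  -2.  112.4] rot [0.    0.001 0.003]
```

View pics/side1.png

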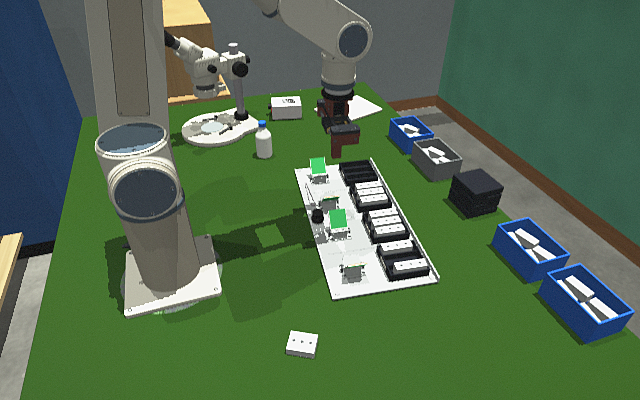

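The side view is now clear. Green tags show at (318,168) and (338,222), and orange tags are seen edge-on. The fingers are closed above the gap between stands 2 and 3. I'll check the tag positions by triangulating the green ones.

```bash
python3 - <<'E'
from h import *
s=cv2.imread("pics/side1.png")[:,:,::-1]; t=cv2.imread("pics/top0.png")[:,:,::-1]
h=cv2.cvtColor(s,cv2.COLOR_RGB2HSV); m=cv2.inRange(h,(55,120,110),(90,255,255)); m[:,:290]=0;m[:,370:]=0;m[:150]=0;m[260:]=0
def P(n):
    c=optics.calibration(n);T=np.array(c["cam_to_world"]);F=np.diag([1,-1,-1])
    Rt=F@T[:3,:3].T; return np.array(c["intrinsics"])@np.c_[Rt,-Rt@T[:3,3]]
ks=sorted([k for k in cv2.findContours(m,0,1)[0] if cv2.contourArea(k)>60],key=lambda k:k[:,0,1].mean())
cen=lambda k:(lambda M:np.array([M['m10'],M['m01']])/M['m00'])(cv2.moments(k))
g=[k for n,k in tags(t) if n=="green"]
print([cv2.contourArea(k) for k in ks])
for a,b in zip(g,ks):
    X=cv2.triangulatePoints(P("top"),P("side"),cen(a).reshape(2,1),cen(b).reshape(2,1)); print(cen(a),cen(b),(X[:3]/X[3]).T.round(1), cast("side",cen(b),48.6).round(1))
E
```

```text
[189.0, 257.5]
[239.8003518  193.41072999] [317.47883598 164.84126984] [[478.7 278.9  54.2]] [482.  287.2  48.6]
[340.55185185 207.37777778] [337.50744337 218.15145631] [[447.2  11.6  52.1]] [449.4  15.5  48.6]
```

Both views agree within a few mm. Next I'll lower the fingers into the gap between tags 2 and 3.

```bash
python3 -m jog '{"delta_rot":[[0,0,0],[0,0,0],[0,0,0],[0,0,0],[0,0,0]],"translation":[[1,-1,40],[1,-1,75],[1,-1,105],[1,-1,112],[1,-1,112]],"hand":[-1,-1,-1,-1,-1]}'
python3 -m jog '{"delta_rot":[[0,0,0],[0,0,0],[0,0,0],[0,0,0],[0,0,0]],"translation":[[0,0,15],[0,0,30],[0,0,42],[0,0,52],[0,0,52]],"hand":[-1,-1,-1,-1,-1]}'
python3 -c "
from h import *
need(460.3,124.3,58)
im=optics.get_image('side'); cv2.imwrite('pics/side2.png',cv2.resize(im[130:300,250:450,::-1],None,fx=3.5,fy=3.5,interpolation=cv2.INTER_CUBIC))"
```

```text
t: 2.35
ee_pos: [451.8, 55.2, 110.1]
orientation: [3.135, -0.188, -0.004]
ft_force: [0.3, 0.3, 0.7]
width: 0.8
t: 2.85
ee_pos: [452.3, 56.2, 58.3]
orientation: [3.136, -0.186, -0.001]
ft_force: [0.4, -0.3, 0.7]
width: 0.6
t 2.85 p [452.3  56.2  58.3] f [ 0.4 -0.3  0.7] need [ -0.1 -68.6   0.3] rot [0.    0.001 0.001]
```

View pics/side2.png

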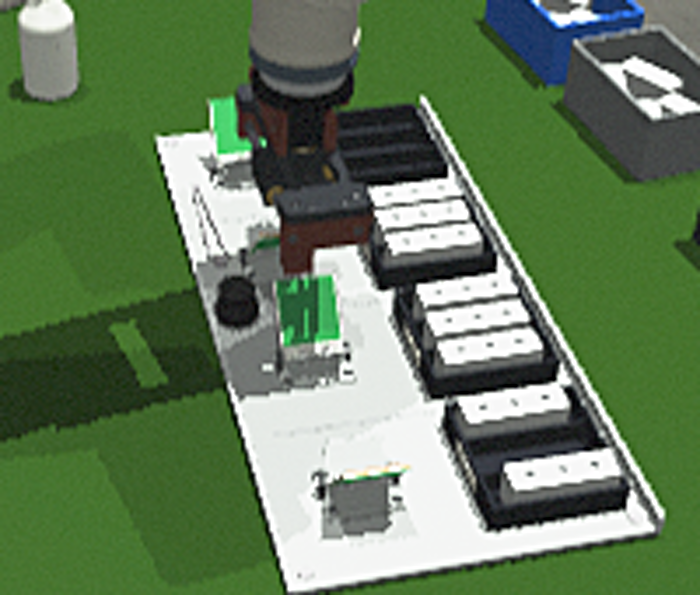

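The fingertip is down in the gap and touching neither neighbour; tag 3 at crop (308,310) is still green. I'll push tag 2 toward +y.

```bash
python3 -m jog '{"delta_rot":[[0,0,0],[0,0,0],[0,0,0],[0,0,0],[0,0,0]],"translation":[[0,-10,0],[0,-17,0],[0,-24,0],[0,-31,0],[0,-38,0]],"hand":[-1,-1,-1,-1,-1]}'
python3 -m jog '{"delta_rot":[[0,0,0],[0,0,0],[0,0,0],[0,0,0],[0,0,0]],"translation":[[0,-7,0],[0,-14,0],[0,-20,0],[0,-26,0],[0,-30,0]],"hand":[-1,-1,-1,-1,-1]}'
python3 -m jog '{"delta_rot":[[0,0,0],[0,0,0],[0,0,0],[0,0,0],[0,0,0]],"translation":[[0,5,0],[0,12,0],[0,12,-30],[0,12,-70],[0,12,-110]],"hand":[-1,-1,-1,-1,-1]}'
python3 -c "
from h import *
need(485.2,331,170)
im=optics.get_image('side'); cv2.imwrite('pics/side3.png',cv2.resize(im[130:300,250:450,::-1],None,fx=3.5,fy=3.5,interpolation=cv2.INTER_CUBIC))"
```

```text
t: 3.4
ee_pos: [457.1, 94.9, 58.8]
orientation: [-3.136, 0.185, -0.0]
ft_force: [0.1, -0.3, 0.6]
width: 0.3
t: 3.9
ee_pos: [460.6, 124.4, 58.7]
orientation: [-3.136, 0.185, -0.0]
ft_force: [0.3, -0.1, 0.0]
width: 0.5
t: 4.4
ee_pos: [458.2, 110.9, 169.4]
orientation: [3.135, -0.187, -0.003]
ft_force: [1.0, 0.5, -0.2]
width: 0.6
t 4.4 p [458.2 110.9 169.4] f [ 1.   0.5 -0.2] need [   0.7 -221.7   -0.8] rot [ 0.001  0.002 -0.   ]
```

View pics/side3.png

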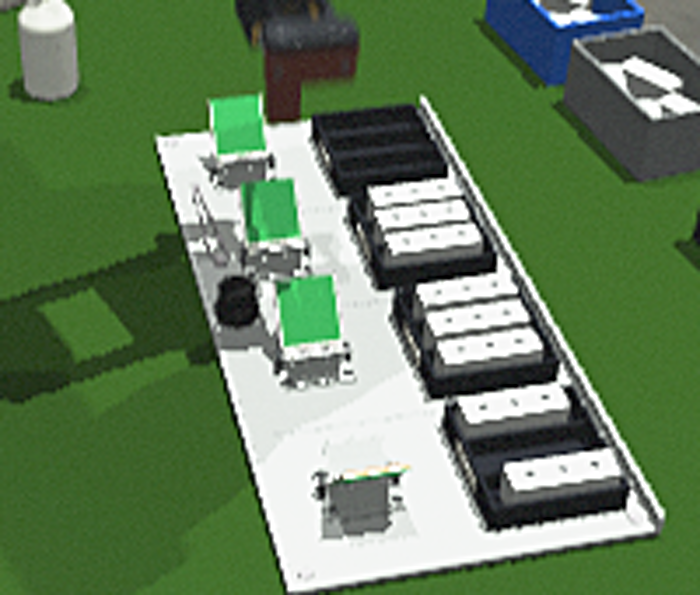

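Tag 2 has turned green, at crop (270,210). Next is tag 1, pushed from its +y side. First I'll check the bottle's clearance.

```bash
python3 -c "
from h import *
print(cast('top',(150,240),130).round())"
python3 -m jog '{"delta_rot":[[0,0,0],[0,0,0],[0,0,0],[0,0,0],[0,0,0]],"translation":[[0,-46,0],[0,-92,0],[0,-138,0],[0,-184,0],[0,-222,0]],"hand":[-1,-1,-1,-1,-1]}'
python3 -m jog '{"delta_rot":[[0,0,0],[0,0,0]],"translation":[[0,0,0],[0,0,0]],"hand":[-1,-1]}'
python3 -c "
from h import *
need(485.2,331,58)"
```

```text
[344. 475. 130.]
t: 4.95
ee_pos: [485.5, 333.9, 168.5]
orientation: [-3.136, 0.186, -0.0]
ft_force: [-0.2, -0.5, 0.1]
width: 0.5
t: 5.15
ee_pos: [484.9, 332.0, 168.0]
orientation: [3.135, -0.184, -0.001]
ft_force: [-0.5, -0.3, -0.4]
width: 0.9
t 5.15 p [484.9 332.  168. ] f [-0.5 -0.3 -0.4] need [  0.6   0.8 110. ] rot [0.001 0.001 0.002]
```

```bash
python3 -m jog '{"delta_rot":[[0,0,0],[0,0,0],[0,0,0],[0,0,0],[0,0,0]],"translation":[[0,0,35],[0,0,70],[0,0,95],[0,0,110],[0,0,110]],"hand":[-1,-1,-1,-1,-1]}'
python3 -m jog '{"delta_rot":[[0,0,0],[0,0,0],[0,0,0],[0,0,0],[0,0,0]],"translation":[[0,10,0],[0,17,0],[0,24,0],[0,31,0],[0,38,0]],"hand":[-1,-1,-1,-1,-1]}'
python3 -m jog '{"delta_rot":[[0,0,0],[0,0,0],[0,0,0],[0,0,0],[0,0,0]],"translation":[[0,7,0],[0,14,0],[0,21,0],[0,27,0],[0,33,0]],"hand":[-1,-1,-1,-1,-1]}'
python3 -m jog '{"delta_rot":[[0,0,0],[0,0,0],[0,0,0],[0,0,0],[0,0,0]],"translation":[[0,-5,0],[0,-12,0],[0,-12,-30],[0,-12,-70],[0,-12,-110]],"hand":[-1,-1,-1,-1,-1]}'
python3 -c "
from h import *
need(197.5,-592,222)
im=optics.get_image('side'); cv2.imwrite('pics/side4.png',cv2.resize(im[130:300,250:450,::-1],None,fx=3.5,fy=3.5,interpolation=cv2.INTER_CUBIC))"
```

```text
t: 5.65
ee_pos: [484.1, 330.2, 56.9]
orientation: [3.133, -0.188, -0.005]
ft_force: [-0.4, 0.2, -0.6]
width: 0.3
t: 6.15
ee_pos: [481.0, 294.2, 59.3]
orientation: [-3.136, 0.186, -0.001]
ft_force: [0.3, -0.3, -0.3]
width: 0.5
t: 6.65
ee_pos: [476.8, 261.4, 58.6]
orientation: [3.136, -0.186, -0.0]
ft_force: [-0.3, -0.2, 1.0]
width: 0.6
t: 7.15
ee_pos: [478.0, 274.6, 169.6]
orientation: [3.136, -0.184, -0.002]
ft_force: [0.5, 0.7, 0.1]
width: 0.5
t 7.15 p [478.  274.6 169.6] f [0.5 0.7 0.1] need [-177.1  893.6  -51.8] rot [0.001 0.001 0.002]
```

View pics/side4.png

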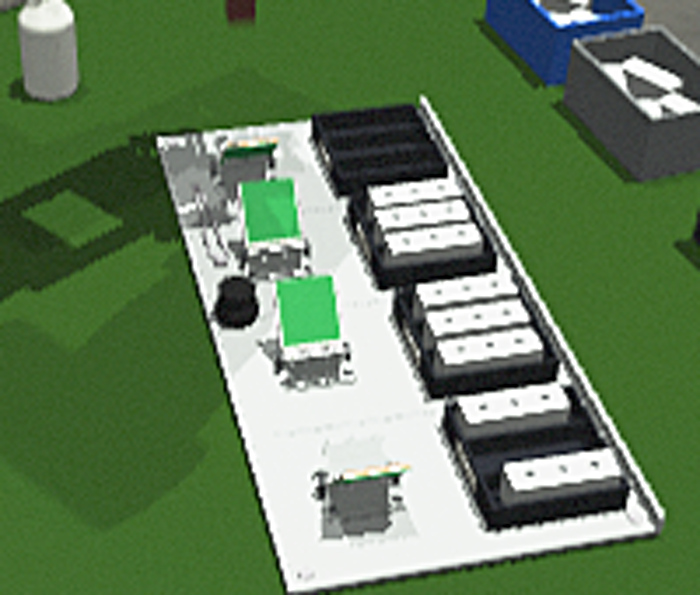

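Tag 1 now leans to −y, with its underside and orange rim visible at crop (250,150). I'll move the arm away and check from above.

```bash
python3 -m jog '{"delta_rot":[[0,0,0],[0,0,0],[0,0,0],[0,0,0],[0,0,0]],"translation":[[0,20,-50],[0,65,-60],[0,110,-60],[0,155,-60],[0,200,-60]],"hand":[-1,-1,-1,-1,-1]}'
python3 -m jog '{"delta_rot":[[0,0,0],[0,0,0],[0,0,0],[0,0,0],[0,0,0]],"translation":[[0,48,0],[0,96,0],[0,144,0],[0,192,0],[0,240,0]],"hand":[-1,-1,-1,-1,-1]}'
python3 -m jog '{"delta_rot":[[0,0,0],[0,0,0],[0,0,0],[0,0,0],[0,0,0]],"translation":[[-10,48,0],[-20,96,0],[-30,144,0],[-40,192,0],[-50,240,0]],"hand":[-1,-1,-1,-1,-1]}'
python3 -m jog '{"delta_rot":[[0,0,0],[0,0,0],[0,0,0],[0,0,0],[0,0,0]],"translation":[[-25,40,0],[-50,80,0],[-75,120,0],[-100,160,0],[-100,160,0]],"hand":[-1,-1,-1,-1,-1]}'
python3 - <<'E'
from h import *
im=optics.get_image("top"); cv2.imwrite("pics/top1f.png",im[:,:,::-1])
for nm,k in tags(im): print(nm,cv2.contourArea(k),k[:,0].mean(0).round(1))
cv2.imwrite("pics/top1.png",cv2.resize(im[115:255,210:440][:,:,::-1],None,fx=3.4,fy=3.4,interpolation=cv2.INTER_CUBIC))
a=cv2.imread("pics/top0.png");d=cv2.absdiff(a,im[:,:,::-1].copy()).max(2)
print("tray diff",(d[125:185,235:430]>50).sum()); m=d[205:245,222:330]>50; print("front diff",np.argwhere(m)[:20].tolist())
E
```

```text
t: 7.7
ee_pos: [454.8, 74.5, 229.1]
orientation: [-3.136, 0.183, -0.002]
ft_force: [0.7, -0.2, 0.3]
width: 0.5
t: 8.2
ee_pos: [426.7, -164.6, 229.0]
orientation: [3.136, -0.184, 0.002]
ft_force: [1.4, -0.4, -0.2]
width: 0.4
t: 8.7
ee_pos: [348.3, -397.4, 228.8]
orientation: [3.136, -0.185, 0.001]
ft_force: [1.0, 0.1, -0.1]
width: 0.7
t: 9.2
ee_pos: [228.0, -546.7, 228.7]
orientation: [3.133, -0.192, 0.0]
ft_force: [0.9, -0.0, 0.4]
width: 0.5
orange 111.0 [255.5 195.5]
green 160.0 [290.  200.5]
green 135.0 [340.6 207.4]
orange 194.0 [407.  216.5]
tray diff 7
front diff [[0, 13], [0, 14], [0, 15], [0, 16], [0, 17], [0, 18], [0, 34], [0, 35], [0, 36], [0, 37], [0, 38], [0, 39], [0, 40], [0, 41], [0, 42], [0, 60], [0, 61], [0, 62], [0, 63], [0, 64]]
```

View pics/top1.png

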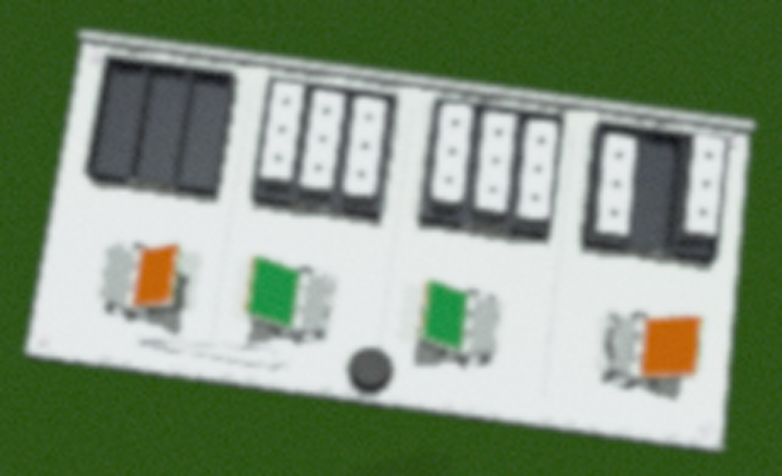

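The top view now reads orange, green, green, orange behind empty, full, full, not full. Trays, loupe and tweezers are where they were, so I'm handing in.

```bash
python3 -m jog '{"delta_rot":[[0,0,0],[0,0,0],[0,0,0]],"translation":[[0,0,0],[0,0,0],[0,0,0]],"hand":[-1,-1,-1]}'; python3 -c "
from workcell import ctrl
print(ctrl.close_job())"
```

```text
t: 9.55
ee_pos: [231.4, -541.6, 228.8]
orientation: [-3.136, 0.183, -0.0]
ft_force: [0.5, 0.1, -0.1]
width: 0.6
the job is handed in; nothing more can be done
None
```

The tags are set, and the job was handed in at about 9.6 s. Two were wrong, and I pushed each over with the closed fingertips. Counting from the robot's left (+y), the first tag, in front of the empty tray, went from green to orange. The second, in front of a full tray, went from orange to green. I left the other two alone.

**Last checks:** the final top view reads orange, green, green, orange for trays that are empty, full, full and missing the middle block. The trays and blocks matched the first picture (7 pixels differed over the tray area). The force readings at the end of each move stayed under about 1.5 N, and the arm was clear of everything at hand-in.

**Not fully settled:** the automatic comparison of the front strip did show changed pixels. The ones I printed lie along its top edge, where the flipped tags are. I judged only by eye that the loupe and tweezers had not moved. The two camera views agreed on tag positions only to within a few mm (height differed by up to about 5 mm), which the pushes allowed for.

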